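# Feel the bite of the glass clamp with the steel feeler

## Robot

A 6-joint arm with a two-finger parallel gripper is mounted at the origin on the work surface. World frame = base frame: x ahead of the robot, y to its left, z up, the work surface at z = 0. Lengths are in mm, angles in rad, forces in N, time in s.
With the tool pointing down it reaches from about 350 to 975 mm from the base axis. Payload 7.1 kg.
Tool frame: the origin (TCP) lies between the finger pads; the fingertips stand 14 mm ahead of it and the grasp point (between the pads) lies 5 mm behind it; z points along the fingers, y is the line along which they close (so a half turn about z gives the same grasp; the last joint's range is limited). The gripper opens to 88 mm and grips with 3 to 60 N. Pads are 20 mm wide; open, the fingers measure 115 mm over their backs; the gripper's body (75 mm by 178 mm) begins 61 mm behind the grasp point.
Start: joints at [1.127, 0.423, 1.63, -0, 1.089, -0.019], TCP at [257.554, 569.448, 236.675] pointing down, gripper open.
Joint ranges: [-3, 3], [-0.9, 2.11], [0.09, 2.58], [-1.31, 4.45], [0.11, 2.69], [-2.54, 2.54]. Speed limits (rad/s): [2.39, 2.39, 3.01, 3.14, 3.14, 3.14].

## Interface

Orientations are given as a rotation vector (axis times angle).
In Python, from workcell import ctrl gives the robot as it stands. The module is installed in compiled form; this text tells all that it offers.
- The arm moves only by the tool servo_tool, never from a script. Its argument "plan" is a list of rows, each a list of 3 entries, a list of its own where there are three numbers: the closure, from 0 (fully open) to 1 (shut), then the shift along the world's x, y, z in mm, then the turn about the world's z in degrees. In form: [[hand, [x, y, z], yaw], ...]. A call has 1 to 10 rows; each row is the pose to reach, as a shift and turn from the pose commanded when the call began; what a row does not reach only later rows make up. A row lasts 1/12 s, in which the tool goes at most 41.7 mm and 7.16 degrees, less where a joint would pass 70% of its speed; a pose out of reach is approached as far as the arm can. A call with a gripper value outside its range is refused whole. The fingers move at their own pace and stop on an object; the grip force is fixed at half the most. Time passes only in rows, so rows that repeat a pose let the fingers close. It gives the time, the measured TCP pose, the force, the opening and the grip force at its end, in the units of the state.
- ctrl.get_obs(): the state, without advancing time (a new reading comes with each control period).
- ctrl.get_image(name): name is "side" or "top"; returns the picture (384x512x3 uint8, blue, green, red); there is no depth.
- ctrl.camera_info(name): a dict with "fovy" (degrees; the focal length in pixels is half the picture's height over the tangent of half this angle, whatever the lens; pixels are square), "cx", "cy" (the principal point, pixels), "rvec" (rotation vector, rad) and "tvec" (3), from world to camera coordinates, as OpenCV has them. Camera axes: x right, y down, z forward; pixel columns grow to the right and rows downward; lengths in mm; the calibration is good to about 2 mm. A picture is of the moment at which its call begins. camera_info takes no time and is no camera call.
- ctrl.close_job(): hands the job in; it is judged then, once.
The state is a dict: "t": time; "qpos": joint angles; "qvel": joint speeds; "joint_torque": joint torques, N m; "ee_pos": TCP position; "orientation": TCP orientation; "ft_force": force on the tool from outside, world axes, zero at the start; "moment": the same for the moment, N m; "width": finger opening in mm; "grasp_force": force on a finger pad.
Only numpy, scipy, OpenCV 4.12 (cv2) and the standard library are available. Lean on these libraries where they do the work, as an engineer would, in place of code of your own. Each camera call takes 0.05 s, during which the arm holds its last target. There are 200 camera calls.

## Task

Draw the steel feeler blade by its dark wooden handle out of the tool rack, and slide it upright, tip first, down between the two plates of the glass clamp, flat along the fixed plate, until it drags snugly: the sprung plate is just being pushed back, but never forced wide open. Finish while still holding it there, gripped at that depth and still, so that the depth can be read off the blade. Leave the other tools and the things on the bench where they are.

Things in the scene. Friction and masses are not known exactly. Their poses are not given: they have to be found in the camera images.
- feeler: Steel feeler blade standing tip down in any one of the rack's slots. Blade 4 mm thick (x), 26 wide (y), 95 long; above it a rectangular dark wooden handle 18 (x) by 30 (y) by 70 mm tall with brass rivets, its foot resting on the rack's top. Origin: centre of the tip; z runs from tip to handle (handle at z 95 to 165 mm). 80 to 160 g.
- rack: Wooden tool rack, fixed: 70 mm (x) by 230 mm (y), 105 mm high, open in front and behind. Its 15 mm thick top has three through slots, 7 mm (x) by 30 mm (y), at y = -70, 0 and +70 mm, in which the tools hang, thin side along x. Origin: centre of its underside.
- clamp: Glass clamp, fixed to the bench: base 150 (x) by 110 mm, 15 mm thick, carrying two aluminium plates 70 mm wide (y) that face each other along x. Origin: at bench height under the inner face of the fixed plate, mid-width. The fixed plate (+x side) is upright, its inner face at x = 0 from z 45 to 115 mm (2.5 mm further back below that).
- clamp_gap (a point): Point on the fixed plate's inner face, mid-width, at its top edge (z 115 mm); axes as the clamp's. The sprung plate (-x side) leans in: the gap shrinks 0.12 mm per mm down to z 35 mm. It is 8.2 to 11.2 mm here, set differently each time and not readable: a blade along the fixed plate first meets it with its tip at z 55 to 80 mm. Flared lips above, to z 126 mm; mouth 25 mm wide.
- cheek (a joint): How far the sprung plate is pushed back along the clamp's -x from rest, m: 0 at rest, 0.012 at most. It resists with 2 N at first plus 3.5 N per mm; with friction (about 0.6) on both sides, pushing the blade down takes about 1.3 times that: some 4 N when it is pushed back 0.3 mm, 12 N at 2 mm.
- fid: White plastic fid in another slot of the rack: stands like the feeler, 156 mm long, flat rounded top, no wood. Origin at the slot axis, 95 mm below the rack's top face. To be left alone.
- brush: Flux brush in the remaining slot of the rack: round light wooden handle, steel ferrule. 168 mm long. Origin at the slot axis, 95 mm below the rack's top face. To be left alone.
- flux_jar: Glass jar with lid, 56 mm wide, 65 mm high, loose on the bench; origin under its centre. Bystander.
- foil_roll: Roll of copper foil lying flat, 76 mm wide, 12 mm high, loose; origin under its centre. Bystander.
- pliers: Pliers lying flat, about 145 mm long, 14 mm high, loose; origin under the pivot. Bystander.
- lead_weight: Dark cylindrical weight, 54 mm wide, 45 mm high, 0.9 kg, loose; origin under its centre. Bystander.
Things that resemble listed ones, but are neither listed nor needed, are in the scene too. Leave any green or turquoise look-alike of the clamp alone.

How it is judged:
By the outcome, as a careful person would: the job done as asked, in the order asked, and still so for the second after the job is handed in, while the arm keeps its last pose, push and grip.
It also fails if it takes over 48 s, if anything falls off the work surface, if the arm or the gripper's body presses on something with over 40 N, if the wrist force passes 120 N, or if a joint passes its speed limit or range.

## Working session

There is one attempt and no reset: what is moved stays moved. The work goes in short steps, Python scripts to look and compute and a tool call to move; the robot and the scene stay as the last step left them, time stands still between calls to the robot, and variables do not carry over. Pictures are saved under pics/ and viewed, at most 10 in all, crops included, and the job is handed in when it is done.

Besides the shell and the picture viewer there is one more tool, called after "Request:" as name([rows], argument=value, ...), one row to a line, values as JSON. servo_tool: Moves the arm, as the interface text tells. Its arguments: {"type":"object","properties":{"plan":{"type":"array"}},"required":["plan"]}

```bash
mkdir -p pics; python3 - <<'E'
from workcell import ctrl
import cv2
o=ctrl.get_obs(); print({k:(o[k]) for k in('t','ee_pos','orientation','width','ft_force')})
for n in('side','top'):
    i=ctrl.get_image(n); cv2.imwrite(f'pics/{n}0.png',i); print(n,ctrl.camera_info(n))
E
```

```text
{'t': 0.0, 'ee_pos': array([257.32085159, 568.98093842, 235.91257716]), 'orientation': array([-6.62181875e-01, -3.07064863e+00,  2.35254958e-03]), 'width': 87.73387643021417, 'ft_force': array([ 0.01875766, -0.04775537, -0.30539704])}
side {'fovy': 55.149759858691844, 'cx': 250.8314735021134, 'cy': 194.733417067815, 'rvec': array([ 0.11289833, -2.72657591,  1.4889461 ]), 'tvec': array([581.50093647, 133.5604118 , 914.48024727])}
top {'fovy': 56.99716799656293, 'cx': 254.48133619537649, 'cy': 192.92447340853633, 'rvec': array([ 2.15677804, -2.20781664,  0.08232695]), 'tvec': array([ -27.76961087,  598.44286449, 1123.0556646 ])}
```

View pics/side0.png

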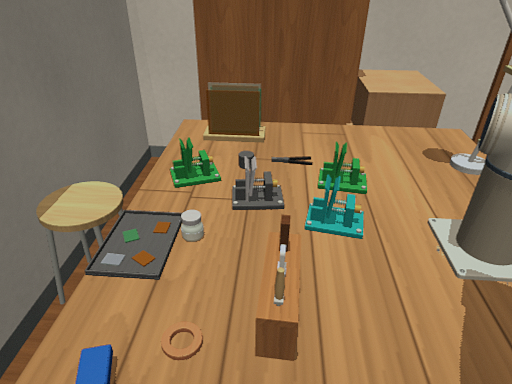

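View pics/top0.png

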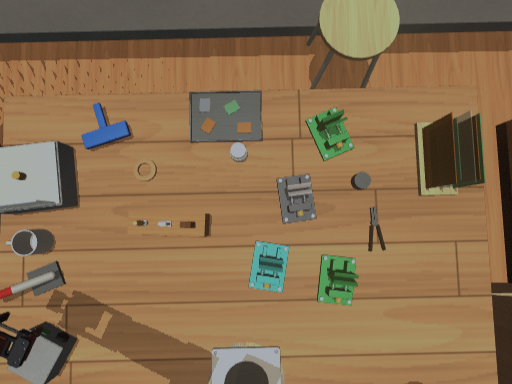

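Candidates for the clamp are the grey one at top (296,197), which fits; the green ones at (330,134) and (337,280) and the turquoise one at (268,265) are look-alikes. For the feeler there are three tools in the rack at top (140,223), (165,224) and (187,225), and the dark one at (187,225) / side (285,232) fits. I'll confirm this in one enlarged crop.

```bash
python3 - <<'E'
import cv2,numpy as np
t=cv2.imread('pics/top0.png');s=cv2.imread('pics/side0.png')
a=cv2.resize(t[165:255,125:325],None,fx=4,fy=3.3333,interpolation=cv2.INTER_CUBIC)
a=cv2.resize(t[170:240,125:325],None,fx=4,fy=4,interpolation=cv2.INTER_CUBIC)
b=cv2.resize(s[140:220,220:300],None,fx=4,fy=4,interpolation=cv2.INTER_CUBIC)
c=cv2.resize(s[205:285,255:305],None,fx=4,fy=4,interpolation=cv2.INTER_CUBIC)
o=np.zeros((600,800,3),np.uint8);o[:280]=a;o[280:600,:320]=b;o[280:600,320:520]=c
cv2.imwrite('pics/crop1.png',o)
E
```

```text
(no output)
```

View pics/crop1.png

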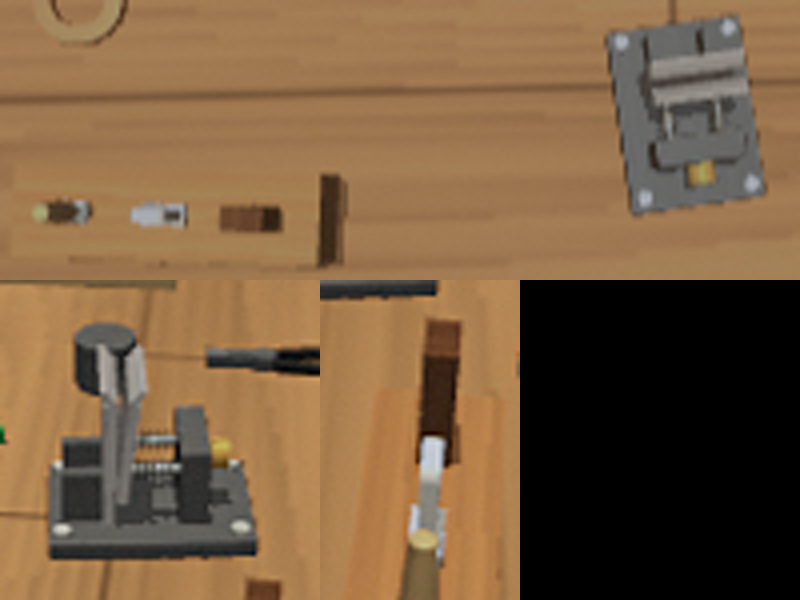

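The crop confirms both. The dark handle with brown top is the right-most tool in the rack: its top face is about top (180–190, 222–226). The grey clamp's lips are at about top (288–311, 183–196). The spring and knob side faces the robot (-x), so the clamp's +x is roughly world +x with a small yaw. Next I'll measure.

```bash
cat > h.py <<'E'
import numpy as np,cv2
from scipy.spatial.transform import Rotation as R
from workcell import ctrl
C={n:ctrl.camera_info(n) for n in('side','top')}
def ray(n,uv):
    c=C[n];f=192/np.tan(np.radians(c['fovy']/2));M=R.from_rotvec(c['rvec']).as_matrix()
    uv=np.atleast_2d(uv).astype(float)
    d=np.c_[(uv[:,0]-c['cx'])/f,(uv[:,1]-c['cy'])/f,np.ones(len(uv))]@M
    return -M.T@c['tvec'],d
def cast(n,uv,z):
    o,d=ray(n,uv); return o+d*((z-o[2])/d[:,2])[:,None]
def proj(n,P):
    c=C[n];f=192/np.tan(np.radians(c['fovy']/2))
    q=R.from_rotvec(c['rvec']).apply(np.atleast_2d(P))+c['tvec']
    return np.c_[c['cx']+f*q[:,0]/q[:,2],c['cy']+f*q[:,1]/q[:,2]]
def tri(u,v):
    (a,d),(b,e)=ray('top',u),ray('side',v);d=d[0];e=e[0]
    s=np.linalg.lstsq(np.c_[d,-e],b-a,rcond=None)[0];p=a+s[0]*d;q=b+s[1]*e
    return (p+q)/2,np.linalg.norm(p-q)
def rect(n,m,z,off=(0,0)):
    k=max(cv2.findContours(m.astype(np.uint8),cv2.RETR_EXTERNAL,cv2.CHAIN_APPROX_NONE)[0],key=cv2.contourArea)[:,0]+np.array(off)
    return cv2.minAreaRect(cast(n,k,z)[:,:2].astype(np.float32))
E
python3 - <<'E'
from h import *
np.set_printoptions(precision=1,suppress=True,linewidth=200)
t=cv2.imread('pics/top0.png');s=cv2.imread('pics/side0.png')
print('cams',ray('top',[0,0])[0],ray('side',[0,0])[0])
hsv=cv2.cvtColor(t,cv2.COLOR_BGR2HSV)
g=(hsv[...,1]<60)
x0,y0,x1,y1=270,165,325,230
m=g[y0:y1,x0:x1]; print('base z15',rect('top',m,15,(x0,y0)))
# bolts
b=((t.min(2)>165)&g)[y0:y1,x0:x1]
n,l,st,ce=cv2.connectedComponentsWithStats(b.astype(np.uint8))
for i in range(1,n): print('bright',st[i],ce[i]+[x0,y0],cast('top',ce[i]+[x0,y0],17)[0])
print('gray clamp');print(t[178:206,284:316,1])
print('feeler R');print(t[218:232,176:200,2])
M=R.from_rotvec(ctrl.get_obs()['orientation']).as_matrix();print('tool y',M[:,1],np.degrees(np.arctan2(M[1,1],M[0,1])))
E
```

```text
cams [ 510.7  -41.3 1165.2] [527.9 741.3 603.4]
base z15 ((577.8710327148438, -176.39405822753906), (148.51065063476562, 108.19047546386719), 6.691841125488281)
bright [36 11  2  2  4] [306.5 176.5] [ 647.9 -212.9   17. ]
bright [ 9 15  3  2  4] [280.  180.2] [ 637.6 -126.    17. ]
bright [42 50  2  2  4] [312.5 215.5] [ 520.3 -228.    17. ]
bright [15 54  3  2  5] [285.8 219.4] [ 509.8 -141.1   17. ]
gray clamp
[[106 107  95 102 105 104 104 105 105 108 104 104 102 102  98  48  70 104 104 104 102 113 148 144 114 106  88 117 117 116 117 117]
 [104  95  72 104 105 105 104 106 104 106 105 103 103 102 100  41  63 105 104 103 102 103 111 106 102 102  95 120 121 121 122 121]
 [103  79  50 105 105 105 105 106 106 108 105 105 103 104 100  46  49 103 103 103 103 103 102 103 104 103 101 123 123 122 124 123]
 [104  78  42 104 104 104 103 106 106 106 105 104 102 104 101  64  42 105 103 103 103 102 102 102 103 103 115 119 119 120 120 120]
 [106  96  41  94 104 105 104 105 106 106 106 104 102 103 101  69  44  95 103 105 103 113 121 122 131 131 145 115 116 116 116 117]
 [105 103  41  88 104 105 104
[... 3720 characters left out ...]
 109 102  98 101 100 108  75  50  49  51  59 113 163 164 164 165]
 [164 164 165 151 109 103 104 108 108 101 100 100 101 108  77  47  50  51  63 117 164 164 164 164]
 [164 165 164 159 128 124 125 127 108 111 103 103 104 109  76  69  70  69  88 118 164 164 164 164]
 [165 164 164 164 154 154 153 154 146 149 146 146 145 147 140 140 141 140 143 148 164 164 163 164]
 [165 164 164 164 165 164 164 164 164 164 164 164 164 165 165 164 164 164 165 164 164 164 163 163]
 [165 164 164 165 164 164 165 165 164 164 165 164 165 163 164 163 164 164 163 164 164 165 164 164]
 [164 164 164 164 165 164 164 164 165 164 164 163 165 164 164 164 165 165 164 164 165 164 163 164]]
tool y [ 0.4  0.9 -0. ] 65.662464330807
```

```bash
python3 - <<'E'
from h import *
np.set_printoptions(precision=1,suppress=True,linewidth=200)
t=cv2.imread('pics/top0.png');s=cv2.imread('pics/side0.png')
print('feeler top corners z175');print(cast('top',[[179.3,221.1],[190.3,221.1],[190.3,227.5],[179.3,227.3],[184.9,224.2]],175))
e=(t[205:245,200:216,2]<115); ys,xs=np.nonzero(e); print('end face px',xs.min()+200,xs.max()+200,ys.min()+205,ys.max()+205)
# left edge of the end face, subpixel per row
P=[]
for r in range(216,235):
    v=t[r,200:210,2].astype(float); k=np.argmax(v<115); P.append([200+k-1+(v[k-1]-115)/(v[k-1]-v[k]+1e-9),r])
P=np.array(P); W=cast('top',P,105); f=np.polyfit(W[:,0],W[:,1],1); print('rack end y',W[:,1].mean(),'yaw',-np.degrees(np.arctan(f[0])), 'x ends',cast('top',[[205,ys.min()+205-.5],[205,ys.max()+205+.5]],105)[:,0])
# dark handle in side view
hs=s[205:270,270:300]; m=(hs.max(2)<110)
n,l,st,ce=cv2.connectedComponentsWithStats(m.astype(np.uint8)); i=1+st[1:,4].argmax(); print('side handle',st[i],ce[i]+[270,205])
hc=cast('top',[184.9,224.2],175)[0]; print('reproj side top',proj('side',hc), 'foot', proj('side',hc-[0,0,70]))
# clamp
a=np.radians(6.72);X=np.array([np.cos(a),np.sin(a)]);Y=np.array([-X[1],X[0]]);c0=np.array([578.4,-176.7])
def cl(P): return np.c_[(P[:,:2]-c0)@X,(P[:,:2]-c0)@Y]
for col in (292,297,302,307):
    v=t[176:200,col,1].astype(float); hi=v>115; r=176+np.nonzero(hi)[0]; print(col,r, 'clamp coords z126 of rows',cl(cast('top',[[col,k] for k in (r[0]-.5,r[-1]+.5)],126)))
    dk=176+5+np.argmin(v[5:18]); print('  dark row',dk, cl(cast('top',[[col,dk]],110)))
print('side'); print(s[150:200,240:262,1])
def sidecast(uv,yc):
    o,d=ray('side',uv);w=c0+Y*yc;k=((w-o[:2])@Y)/(d[:,:2]@Y);p=o+d*k[:,None];return np.c_[cl(p)[:,0],p[:,2]]
for uv in [(244,156),(256,157),(249.5,170),(253,156),(247,195)]: print(uv,sidecast([uv],35))
E
```

```text
feeler top corners z175
[[512.1 170.  175. ]
 [511.4 139.3 175. ]
 [493.6 139.4 175. ]
 [494.9 170.1 175. ]
 [503.1 154.4 175. ]]
end face px 204 211 214 236
rack end y 110.15035503615498 yaw 2.7362032628983193 x ends [533.1 464.7]
side handle [ 10  11  10  36 255] [284.7 231.5]
reproj side top [[285.8 217.9]] foot [[283.9 245.2]]
292 [184 185 186 187 188 192 193 194 195 199] clamp coords z126 of rows [[39.2 19.1]
 [-7.6 26.1]]
  dark row 190 [[21.2 20.1]]
297 [184 185 186 187 192 193 194] clamp coords z126 of rows [[37.1  4.5]
 [ 4.9  9.4]]
  dark row 189 [[22.1  4.9]]
302 [183 184 185 186 187 191 192 193 194] clamp coords z126 of rows [[ 38.  -10.5]
 [  2.8  -5.2]]
  dark row 189 [[ 20. -10.]]
307 [176 177 178 182 183 184 185 186 190 191 192 193] clamp coords z126 of rows [[ 56.5 -28.3]
 [  3.7 -20.2]]
  dark row 188 [[ 20.9 -25.2]]
side
[[132 133 130 ... 124 118 119]
 [123 106 102 ... 125 120 120]
 [102  94  92 ... 122 120 119]
 ...
 [ 48  46  46 ...  71  66  66]
 [ 46  45  47 ...  51  52  48]
 [ 43  40  39 ...  98  95  67]]
(244, 156) [[ 39.5 159. ]]
(256, 157) [[  7.4 155.6]]
(249.5, 170) [[ 24.6 116.1]]
(253, 156) [[ 15.4 158.7]]
(247, 195) [[31.5 34.8]]
```

Measured:
- **Feeler:** handle centre (502.5, 154.5), top at z 175, yaw about -2°. The side view reprojection agrees.
- **Clamp:** yaw 6.7°. The base comes out at 149x108 (150x110 given). Mouth centre and fixed face are about 21 and 25 mm from the base centre, putting the origin near (603, -174).

I'm moving above the feeler now.

Request:
servo_tool([
  [0,[12,-21,0],-3.4],
  [0,[24,-42,0],-6.8],
  [0,[37,-62,0],-10],
  [0,[49,-83,0],-13.5],
  [0,[61,-104,0],-17],
  [0,[74,-125,0],-20.5],
  [0,[86,-145,0],-24],
  [0,[98,-166,0],-27],
  [0,[110,-187,0],-30.5],
  [0,[122,-207,0],-34],
])

```text
t: 0.93
ee_pos: [379.8, 361.1, 236.4]
orientation: [-1.535, -2.741, 0.001]
ft_force: [0.3, 1.5, -0.4]
width: 88.0
grasp_force: 0.0
```

Request:
servo_tool([
  [0,[12,-21,0],-3.4],
  [0,[24,-42,0],-6.8],
  [0,[37,-62,0],-10],
  [0,[49,-83,0],-13.5],
  [0,[61,-104,0],-17],
  [0,[74,-125,0],-20.5],
  [0,[86,-145,0],-24],
  [0,[98,-166,0],-27],
  [0,[123,-208,0],-33.7],
  [0,[123,-208,0],-33.7],
])

```text
t: 1.77
ee_pos: [504.6, 150.9, 236.6]
orientation: [2.268, 2.172, -0.0]
ft_force: [0.2, -0.6, 0.6]
width: 87.8
grasp_force: 0.0
```

Request:
servo_tool([
  [0,[0,0,-12],0],
  [0,[0,0,-24],0],
  [0,[0,0,-36],0],
  [0,[0,0,-48],0],
  [0,[0,0,-60],0],
  [0,[0,0,-72],0],
  [0,[0,0,-84],0],
  [0,[0,0,-92],0],
  [0,[0,0,-98],0],
  [0,[0,0,-98],0],
])

```text
t: 2.6
ee_pos: [501.8, 154.4, 137.5]
orientation: [-2.259, -2.181, 0.003]
ft_force: [0.7, -1.3, -0.3]
width: 88.0
grasp_force: 0.0
```

```bash
python3 - <<'E'
from h import *
o=ctrl.get_obs();print(o['ee_pos'],R.from_rotvec(o['orientation']).as_matrix()[:,1:])
a=cv2.resize(ctrl.get_image('top')[190:260,125:245],None,fx=5,fy=4)
b=cv2.resize(ctrl.get_image('side')[120:290,200:350],None,fx=2.6,fy=2)
a=cv2.resize(a,(400,240));b=cv2.resize(b,(400,450))
o=np.zeros((450,800,3),np.uint8);o[:240,:400]=a;o[:,400:]=b;cv2.imwrite('pics/g1.png',o)
E
```

```text
[501.75488711 154.37924396 137.52157605] [[ 9.99379673e-01 -2.10609749e-03]
 [-3.51557059e-02 -5.69351693e-04]
 [-2.08478002e-03 -9.99997620e-01]]
```

View pics/g1.png

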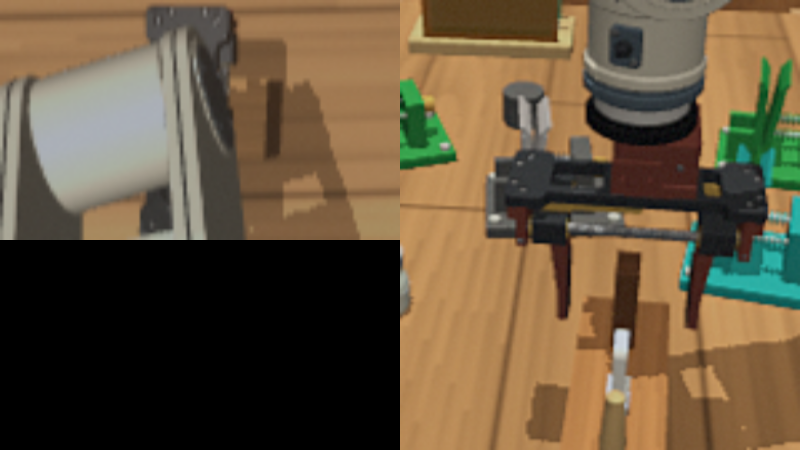

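The side view shows the fingers straddling the dark handle, at crop (565,300) and (695,310) with the handle at (628,280). It is about centred and nothing else lies between the fingers. Closing.

Request:
servo_tool([
  [1,[0,0,0],0],
  [1,[0,0,0],0],
  [1,[0,0,0],0],
  [1,[0,0,0],0],
  [1,[0,0,0],0],
  [1,[0,0,0],0],
  [1,[0,0,0],0],
  [1,[0,0,0],0],
  [1,[0,0,0],0],
  [1,[0,0,0],0],
])

```text
t: 3.53
ee_pos: [502.5, 154.5, 138.7]
orientation: [-2.261, -2.181, 0.0]
ft_force: [-0.6, 0.4, 0.2]
width: 24.9
grasp_force: 0.0
```

Request:
servo_tool([
  [1,[0,0,0],0],
  [1,[0,0,0],0],
  [1,[0,0,0],0],
  [1,[0,0,0],0],
  [1,[0,0,0],0],
  [1,[0,0,0],0],
])

```text
t: 4.03
ee_pos: [502.5, 154.5, 138.6]
orientation: [-2.261, -2.181, 0.0]
ft_force: [0.1, -0.5, -1.1]
width: 18.0
grasp_force: 30.0
```

Request:
servo_tool([
  [1,[0,0,5],0],
  [1,[0,0,15],0],
  [1,[0,0,30],0],
  [1,[0,0,45],0],
  [1,[0,0,60],0],
  [1,[0,0,80],0],
  [1,[0,0,100],0],
  [1,[0,0,120],0],
  [1,[0,0,135],0],
  [1,[0,0,140],0],
])

```text
t: 4.87
ee_pos: [503.4, 154.8, 282.0]
orientation: [2.259, 2.18, 0.006]
ft_force: [0.1, 0.0, -0.1]
width: 18.2
grasp_force: 30.0
```

Request:
servo_tool([
  [1,[4,-13,0],0.4],
  [1,[9,-30,0],0.9],
  [1,[14,-47,0],1.3],
  [1,[19,-64,0],1.8],
  [1,[24,-82,0],2.2],
  [1,[29,-99,0],2.6],
  [1,[34,-116,0],3],
  [1,[39,-133,0],3.5],
  [1,[44,-150,0],4],
  [1,[48,-164,0],4.3],
])

```text
t: 5.7
ee_pos: [550.3, -10.6, 278.4]
orientation: [-2.177, -2.264, 0.001]
ft_force: [-0.6, -0.4, -0.8]
width: 17.8
grasp_force: 30.0
```

Request:
servo_tool([
  [1,[5,-17,0],0.4],
  [1,[10,-34,0],0.9],
  [1,[15,-51,0],1.3],
  [1,[20,-68,0],1.8],
  [1,[25,-85,0],2.2],
  [1,[30,-102,0],2.6],
  [1,[35,-119,0],3.1],
  [1,[39,-136,0],3.5],
  [1,[45,-153,0],4],
  [1,[48,-165,0],4.4],
])

```text
t: 6.53
ee_pos: [598.5, -175.8, 278.4]
orientation: [-2.088, -2.346, 0.001]
ft_force: [0.7, 0.0, -0.7]
width: 17.6
grasp_force: 30.0
```

Request:
servo_tool([
  [1,[0,0,0],0],
  [1,[0,0,0],0],
  [1,[0,0,0],0],
])

```text
t: 6.78
ee_pos: [598.1, -173.8, 278.4]
orientation: [-2.088, -2.346, 0.0]
ft_force: [-0.2, -0.0, -0.1]
width: 17.9
grasp_force: 30.0
```

```bash
python3 - <<'E'
from h import *
np.set_printoptions(precision=2,suppress=True)
o=ctrl.get_obs();M=R.from_rotvec(o['orientation']).as_matrix();print(o['ee_pos'],o['ft_force'],M[:,1:],np.degrees(np.arctan2(M[1,1],M[0,1])))
tip=o['ee_pos']-[0,0,128.6]; print('expected tip px',proj('side',tip), 'lip V near',proj('side',[603.2-4.1,-173.8+34.8,115]))
i=ctrl.get_image('side');cv2.imwrite('pics/s2.png',i)
cv2.imwrite('pics/s2c.png',cv2.resize(i[80:220,200:320],None,fx=4,fy=4,interpolation=cv2.INTER_CUBIC))
E
```

```text
[ 598.05 -173.79  278.41] [-0.23 -0.05 -0.14] [[ 0.99 -0.  ]
 [ 0.12  0.  ]
 [-0.   -1.  ]] 6.6536822297341525
expected tip px [[250.85 153.27]] lip V near [[249.38 170.36]]
```

View pics/s2c.png

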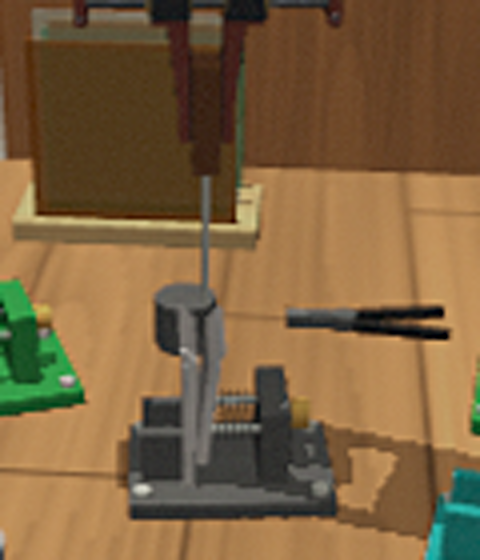

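The picture shows the blade hanging plumb with its tip at about side (251,153), as predicted and centred over the mouth. I'm lowering into the mouth with a watch on the force.

Request:
servo_tool([
  [1,[0,0,-5],0],
  [1,[0,0,-10],0],
  [1,[0,0,-15],0],
  [1,[0,0,-20],0],
  [1,[0,0,-24],0],
  [1,[0,0,-27],0],
  [1,[0,0,-29],0],
  [1,[0,0,-30],0],
  [1,[0,0,-30],0],
  [1,[0,0,-30],0],
])

```text
t: 7.67
ee_pos: [598.7, -174.6, 248.8]
orientation: [2.089, 2.347, 0.0]
ft_force: [0.5, 0.4, 0.1]
width: 17.9
grasp_force: 30.0
```

Request:
servo_tool([
  [1,[0,0,-2],0],
  [1,[0,0,-4],0],
  [1,[0,0,-6],0],
  [1,[0,0,-8],0],
  [1,[0,0,-9],0],
  [1,[0,0,-10],0],
  [1,[0,0,-11],0],
  [1,[0,0,-12],0],
  [1,[0,0,-12],0],
  [1,[0,0,-12],0],
])

```text
t: 8.5
ee_pos: [598.5, -174.6, 236.6]
orientation: [-2.089, -2.347, 0.0]
ft_force: [-0.0, 0.6, -1.0]
width: 17.6
grasp_force: 30.0
```

Tip is at about z 108, between the plates, with no contact. Next I feel for the fixed plate along the clamp's +x.

Request:
servo_tool([
  [1,[0.5,0.06,0],0],
  [1,[1,0.12,0],0],
  [1,[1.5,0.18,0],0],
  [1,[1.5,0.18,0],0],
  [1,[1.5,0.18,0],0],
])

```text
t: 8.92
ee_pos: [600.1, -174.4, 236.7]
orientation: [2.088, 2.347, -0.0]
ft_force: [-0.0, 0.3, -0.9]
width: 18.2
grasp_force: 30.0
```

Request:
servo_tool([
  [1,[0.3,0.03,0],0],
  [1,[0.5,0.06,0],0],
  [1,[0.5,0.06,0],0],
  [1,[0.5,0.06,0],0],
])

```text
t: 9.25
ee_pos: [600.5, -174.3, 236.7]
orientation: [-2.089, -2.347, -0.0]
ft_force: [0.1, -0.6, -1.6]
width: 17.9
grasp_force: 30.0
```

Request:
servo_tool([
  [1,[0.3,0.03,0],0],
  [1,[0.5,0.06,0],0],
  [1,[0.5,0.06,0],0],
  [1,[0.5,0.06,0],0],
])

```text
t: 9.58
ee_pos: [601.1, -174.3, 236.7]
orientation: [2.089, 2.347, -0.0]
ft_force: [-0.3, 0.1, -0.9]
width: 17.8
grasp_force: 30.0
```

Request:
servo_tool([
  [1,[0.3,0.03,0],0],
  [1,[0.5,0.06,0],0],
  [1,[0.5,0.06,0],0],
  [1,[0.5,0.06,0],0],
])

```text
t: 9.92
ee_pos: [601.6, -174.2, 236.7]
orientation: [2.089, 2.347, 0.0]
ft_force: [-0.1, 0.2, -0.2]
width: 18.1
grasp_force: 30.0
```

Request:
servo_tool([
  [1,[0.3,0.03,0],0],
  [1,[0.5,0.06,0],0],
  [1,[0.5,0.06,0],0],
  [1,[0.5,0.06,0],0],
])

```text
t: 10.25
ee_pos: [602.0, -174.1, 236.6]
orientation: [-2.088, -2.347, 0.0]
ft_force: [-0.2, 0.1, -0.5]
width: 17.9
grasp_force: 30.0
```

Request:
servo_tool([
  [1,[0.3,0.03,0],0],
  [1,[0.5,0.06,0],0],
  [1,[0.5,0.06,0],0],
  [1,[0.5,0.06,0],0],
])

```text
t: 10.58
ee_pos: [602.2, -174.1, 236.6]
orientation: [-2.088, -2.346, 0.001]
ft_force: [-2.7, -0.1, -0.4]
width: 17.9
grasp_force: 30.0
```

Request:
servo_tool([
  [1,[0.3,0.03,0],0],
  [1,[0.5,0.06,0],0],
  [1,[0.5,0.06,0],0],
  [1,[0.5,0.06,0],0],
])

```text
t: 10.92
ee_pos: [602.4, -174.0, 236.5]
orientation: [-2.088, -2.346, 0.002]
ft_force: [-5.5, -0.5, 1.0]
width: 17.6
grasp_force: 30.0
```

Fixed plate found at commanded x of about 602.1, with the force rising 2.7 then 5.5 N. I back off to a light touch and go down to tip z of about 84.

Request:
servo_tool([
  [1,[-0.4,-0.05,0],0],
  [1,[-0.8,-0.1,0],0],
  [1,[-0.8,-0.1,-2],0],
  [1,[-0.8,-0.1,-5],0],
  [1,[-0.8,-0.1,-9],0],
  [1,[-0.8,-0.1,-13],0],
  [1,[-0.8,-0.1,-17],0],
  [1,[-0.8,-0.1,-21],0],
  [1,[-0.8,-0.1,-24],0],
  [1,[-0.8,-0.1,-24],0],
])

```text
t: 11.75
ee_pos: [602.1, -174.0, 211.6]
orientation: [-2.088, -2.346, 0.0]
ft_force: [-3.0, -0.0, -2.4]
width: 17.8
grasp_force: 30.0
```

Request:
servo_tool([
  [1,[0,0,0],0],
  [1,[0,0,0],0],
])

```text
t: 11.92
ee_pos: [602.1, -174.0, 212.3]
orientation: [-2.088, -2.346, 0.0]
ft_force: [-3.0, -0.1, -2.8]
width: 17.6
grasp_force: 30.0
```

Request:
servo_tool([
  [1,[-0.3,-0.03,-1],0],
  [1,[-0.3,-0.03,-2],0],
  [1,[-0.3,-0.03,-3],0],
  [1,[-0.3,-0.03,-3],0],
  [1,[-0.3,-0.03,-3],0],
  [1,[-0.3,-0.03,-3],0],
])

```text
t: 12.42
ee_pos: [602.1, -174.2, 209.8]
orientation: [2.088, 2.346, 0.0]
ft_force: [-3.6, 0.3, 0.3]
width: 18.0
grasp_force: 30.0
```

Request:
servo_tool([
  [1,[0,0,-1],0],
  [1,[0,0,-2],0],
  [1,[0,0,-2],0],
  [1,[0,0,-2],0],
  [1,[0,0,-2],0],
])

```text
t: 12.83
ee_pos: [602.0, -174.1, 207.5]
orientation: [2.089, 2.347, 0.0]
ft_force: [-3.5, -0.9, -0.9]
width: 18.0
grasp_force: 30.0
```

Request:
servo_tool([
  [1,[0,0,-1],0],
  [1,[0,0,-2],0],
  [1,[0,0,-2],0],
  [1,[0,0,-2],0],
  [1,[0,0,-2],0],
])

```text
t: 13.25
ee_pos: [602.0, -174.2, 205.8]
orientation: [2.089, 2.347, 0.0]
ft_force: [-3.6, 0.1, 2.4]
width: 17.8
grasp_force: 30.0
```

Request:
servo_tool([
  [1,[-0.3,-0.03,0],0],
  [1,[-0.3,-0.03,-1],0],
  [1,[-0.3,-0.03,-1],0],
  [1,[-0.3,-0.03,-1],0],
  [1,[-0.3,-0.03,-1],0],
])

```text
t: 13.67
ee_pos: [601.9, -174.2, 204.8]
orientation: [2.088, 2.346, 0.001]
ft_force: [-2.9, -0.2, 3.3]
width: 18.2
grasp_force: 30.0
```

Request:
servo_tool([
  [1,[0,0,-1],0],
  [1,[0,0,-1],0],
  [1,[0,0,-1],0],
  [1,[0,0,-1],0],
])

```text
t: 14.0
ee_pos: [601.9, -174.2, 203.8]
orientation: [2.088, 2.346, 0.001]
ft_force: [-1.7, -1.6, 3.9]
width: 17.9
grasp_force: 30.0
```

Request:
servo_tool([
  [1,[0,0,-1],0],
  [1,[0,0,-1],0],
  [1,[0,0,-1],0],
  [1,[0,0,-1],0],
])

```text
t: 14.33
ee_pos: [601.9, -174.2, 202.7]
orientation: [2.088, 2.346, 0.0]
ft_force: [-1.1, -0.8, 2.2]
width: 17.7
grasp_force: 30.0
```

Request:
servo_tool([
  [1,[0,0,-1],0],
  [1,[0,0,-1],0],
  [1,[0,0,-1],0],
])

```text
t: 14.58
ee_pos: [601.9, -174.2, 201.7]
orientation: [2.088, 2.346, 0.001]
ft_force: [-1.1, 0.2, 3.0]
width: 17.7
grasp_force: 30.0
```

Request:
servo_tool([
  [1,[0,0,-1],0],
  [1,[0,0,-1],0],
  [1,[0,0,-1],0],
])

```text
t: 14.83
ee_pos: [601.9, -174.2, 200.7]
orientation: [2.088, 2.346, 0.001]
ft_force: [-0.5, 0.3, 2.9]
width: 17.8
grasp_force: 30.0
```

Request:
servo_tool([
  [1,[0,0,-1],0],
  [1,[0,0,-1],0],
  [1,[0,0,-1],0],
])

```text
t: 15.08
ee_pos: [601.9, -174.2, 199.7]
orientation: [2.088, 2.346, 0.001]
ft_force: [0.1, 0.2, 2.3]
width: 18.1
grasp_force: 30.0
```

```bash
cat > st.py <<'E'
from h import *
np.set_printoptions(precision=2,suppress=True)
F=[];Q=[]
for k in range(6):
    ctrl.get_image('side');o=ctrl.get_obs();F.append(np.r_[o['ft_force'],o['moment']]);Q.append(np.r_[o['ee_pos'],R.from_rotvec(o['orientation']).as_matrix()[:,2]*1000])
print(o['t'],np.mean(F,0),np.std(F,0),np.mean(Q,0),o['width'])
E
python3 st.py
```

```text
15.3833 [ 0.55 -0.35  2.86 -0.13 -0.16 -0.01] [0.47 0.55 0.52 0.04 0.07 0.02] [  601.89  -174.19   199.71     0.53    -0.07 -1000.  ] 18.14309253355356
```

Request:
servo_tool([
  [1,[0.3,0.03,0],0],
  [1,[0.3,0.03,-1],0],
  [1,[0.3,0.03,-2],0],
  [1,[0.3,0.03,-2],0],
])

```text
t: 15.72
ee_pos: [601.9, -174.1, 197.6]
orientation: [-2.089, -2.347, 0.0]
ft_force: [-0.4, -0.1, 4.0]
width: 17.8
grasp_force: 30.0
```

```bash
python3 st.py
```

```text
16.0167 [-0.13 -0.13  3.51 -0.09 -0.07  0.02] [0.48 0.35 0.41 0.04 0.03 0.03] [  601.93  -174.15   197.65    -0.03    -0.   -1000.  ] 18.252099238979522
```

Request:
servo_tool([
  [1,[0,0,-1],0],
  [1,[0,0,-2],0],
  [1,[0,0,-2],0],
])

```text
t: 16.27
ee_pos: [601.9, -174.2, 195.8]
orientation: [2.089, 2.347, -0.0]
ft_force: [0.1, -0.0, 5.0]
width: 17.6
grasp_force: 30.0
```

```bash
python3 st.py
```

```text
16.5667 [-0.6  -0.21  4.71 -0.09  0.05  0.03] [0.62 0.41 0.31 0.03 0.04 0.02] [  601.96  -174.15   195.78     0.02    -0.04 -1000.  ] 17.832244955605184
```

Fz rises about 0.55 N/mm, as the spring law predicts, so the sprung plate is pushed back about 0.7 mm. I'll go 1.5 mm deeper for margin, then hold still.

Request:
servo_tool([
  [1,[0,0,-0.8],0],
  [1,[0,0,-1.5],0],
  [1,[0,0,-1.5],0],
  [1,[0,0,-1.5],0],
  [1,[0,0,-1.5],0],
  [1,[0,0,-1.5],0],
])

```text
t: 17.07
ee_pos: [602.0, -174.2, 194.4]
orientation: [2.089, 2.347, -0.0]
ft_force: [-1.4, -0.1, 5.7]
width: 17.8
grasp_force: 30.0
```

```bash
python3 st.py; python3 - <<'E'
from h import *
i=ctrl.get_image('side');t=ctrl.get_image('top')
cv2.imwrite('pics/f.png',np.hstack([cv2.resize(i[80:220,190:340],(600,560),interpolation=cv2.INTER_CUBIC),np.vstack([cv2.resize(t[80:300,110:330],(200,200)),np.zeros((360,200,3),np.uint8)])]))
E
```

```text
17.3667 [-0.78  0.01  5.96 -0.09  0.13  0.04] [0.32 0.48 0.31 0.02 0.02 0.01] [  601.96  -174.18   194.4      0.07    -0.09 -1000.  ] 18.03358754492998
```

View pics/f.png

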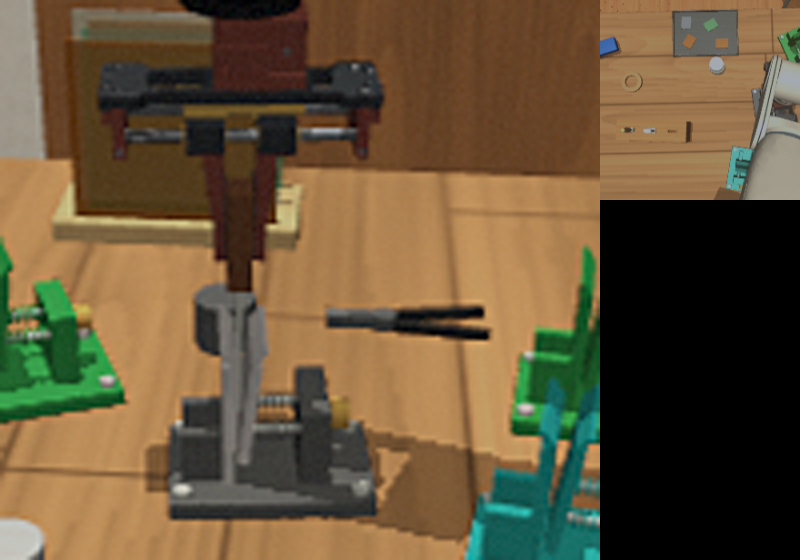

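The side view shows the blade upright in the grey clamp between its plates, crop (240,300), with the handle still gripped. The other tools remain in the rack. The push is steady at about 7 N, so the plate is pushed back about 0.9 mm. Handing in.

```bash
python3 -c "
from workcell import ctrl
print(ctrl.close_job())"
```

```text
the job is handed in; nothing more can be done
None
```

I drew the feeler from the rack and slid it down along the clamp's fixed plate to a tip height of about 66 mm. By the push force (about 7 N), the sprung plate is back roughly 0.9 mm. I handed the job in at about 17.5 s with the blade still gripped and still; no verdict came back.

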